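# Set the sliding V-rest out one hole and hold its lock pin home

## Task

The bench bed for pipe and shafts has to be one hole longer: on the sliding V-rest, back the T-shaped clamp knob off about a quarter turn anticlockwise, pull up the round lock plunger, slide the rest to the next hole farther from the fixed V-rest, and let the pin go fully home there. Leave the clamp loose and finish while still holding the plunger knob with its pin fully home, so that I can nip the clamp up. Leave the other things on the bench where they lie.

Things in the scene. Friction and masses are not known exactly. Their poses are not given: they have to be found in the camera images.
- bed: the fixed bed: a level 40 x 40 mm square aluminium tube, 500 mm long along its own y, with a row of dark 12 mm holes every 50 mm along its top face and sides. Origin on the bench under the tube's middle, z up; the tube's top face is 65 mm up. It is carried at its two ends by bolted feet and does not move
- fixed_rest: the fixed V-rest: bolted foot at one end of the tube that carries a steel V head (two flat bars at 45 degrees, 30 mm thick along the tube, V bottom about 83 mm and arm tips about 130 mm up, 90 mm across). It may be at either end of the tube (bed y = +224 or -224 mm). Origin on the bench at the foot's middle
- plain_foot: the bolted foot at the other end of the tube, without a V, its top 71 mm up. Origin on the bench at the foot's middle
- sleeve (a joint): position of the grey sleeve (50 x 50 mm outside, 180 mm long, underside 20 mm, top 70 mm up) along the tube, m, positive towards the bed's own +y, travel -0.105 to 0.105. The pin fits a hole at -0.10, -0.05, 0, 0.05 and 0.10, with about 1 mm of play either way. Starts pinned at 0. Free of pin and clamp it slides with about 3 N
- sliding_rest (a point): root of the V head that stands on the sleeve's middle (same V as the fixed one, arm tips about 129 mm up), above the tube's axis, 78 mm up; axes as the bed's. The plunger stands 75 mm from it towards bed +y, the clamp 75 mm towards bed -y, both on the sleeve's top
- plunger (a joint): pull of the lock plunger in m: 0 = pin fully home in a hole, 0.010 = pin tip riding on the tube's top face, up to 0.014 pulled right out (to clear the hole it needs more than 0.010). A spring pushes it down, 6 N at 0 rising to 10 N at 0.014; let go, it drops in only where there is a hole under it. Its pin has a round nose and is 10 mm thick
- plunger_knob: the plunger's round black plastic knob, 29 mm across and 25 mm high, axis upright; origin at the centre of its underside, 90 mm up when the pin is home, 2 mm above the steel plunger housing (25 mm across). It moves up with the pull and along with the sleeve; axes as the bed's
- plunger_grip (a point): middle of that knob, to grip: on its axis, 14 mm above its underside, 104 mm up when the pin is home
- clamp (a joint): turn of the clamp knob in rad: 0 to 0.25 at the start = tight, grows anticlockwise seen from above (loosening) up to 2.6. Below about 0.5 it locks the sleeve to the tube; from 1.0 it is surely loose. Turning takes about 0.15 N m
- clamp_grip (a point): middle of the black plastic T-knob bar of the clamp, to grip: bar 58 mm long along this point's own y, 12 mm wide along its own x, 18 mm high, its middle 108 mm up, free space of about 20 mm under it. Turning axis = this point's z, upright; turns with the knob (the bar lies along the tube at joint value 0)
- magnet: square magnetic welding holder: 100 x 100 x 16 mm slab lying flat beside the bed; origin centre of its underside
- wrench: steel wrench, 170 mm long, lying flat beside the bed; origin under its middle, handle to its own -x
- angle_iron: dark steel angle offcut, 40 x 170 mm, 40 mm high upright leg, lying beside the bed; origin centre of its underside
- tin: aluminium tin, 72 mm across, 65 mm high, standing beside the bed; origin centre of its underside
- timber: softwood offcut 90 x 220 x 38 mm lying flat; origin centre of its underside
- brush: brush, 200 mm long, lying flat; origin under its middle, handle to its own -x
Not all that is in view belongs to the job. Leave any red or yellow look-alike of the fixed_rest alone.

How it is judged:
On the way, in this order (a step that is already met when the one before it is completed fails the run):
1. the clamp knob is backed off by more than 1 rad from fully tight while the pin is still home in its first hole (value of joint clamp above 1 rad and value of joint each of plunger, sleeve below 0.004 m and value of joint sleeve above -0.004 m), for 0.1 s.
2. the plunger is pulled clear of the first hole (more than 10.5 mm) (value of joint plunger above 0.0105 m and value of joint sleeve between -0.01 and 0.01 m), for 0.1 s.
3. the sliding rest stands at the next hole away from the fixed rest with the pin home (((y of fixed_rest in the frame of bed below 0 m and value of joint sleeve between 0.047 and 0.053 m) or (y of fixed_rest in the frame of bed above 0 m and value of joint sleeve between -0.053 and -0.047 m)) and value of joint plunger below 0.002 m), for 0.2 s.
At the end, for the whole second after the job is handed in: The sleeve rests one hole (50 mm, within 3 mm) farther from the fixed V-rest, its pin home (plunger under 2 mm), the clamp knob loose (above 0.8 rad), the fingers hold the plunger knob (more than 3 N on it), and no bystander lies more than 20 mm from its start (all of step 3 and value of joint clamp above 0.8 rad and contact force between the fingers and plunger_knob above 3 N and velocity of joint sleeve between -0.005 and 0.005 m/s and distance of each of magnet, wrench, angle_iron, tin, timber, brush from where it was at the start of the episode below 0.02 m); the arm keeps its last pose, push and grip.
It fails at once if a bystander (magnet, wrench, angle iron, tin, timber, brush) is moved by more than 20 mm (distance of any of magnet, wrench, angle_iron, tin, timber, brush from where it was at the start of the episode above 0.02 m).
It also fails if it takes over 45 s, if anything falls off the work surface, if the arm or the gripper's body presses on something with over 40 N, if the wrist force passes 120 N, or if a joint passes its speed limit or range.

## Robot

A 6-joint arm with a two-finger parallel gripper is mounted at the origin on the work surface. World frame = base frame: x ahead of the robot, y to its left, z up, the work surface at z = 0. Lengths are in m, angles in rad, forces in N, time in s.
With the tool pointing down it reaches from about 0.275 to 0.825 m from the base axis. Payload 5.2 kg.
Tool frame: the origin (TCP) lies on the centre line of the jaws, within the pads' length; the fingertips stand 25 mm ahead of it and the grasp point (between the pads) lies 6 mm ahead of it; z points along the fingers, y is the direction in which the jaws open and shut (so a half turn about z gives the same grasp; the last joint's range is limited). The gripper opens to 93 mm and grips with 3 to 60 N. Pads are 15 mm wide; open, the fingers measure 128 mm over their backs; the gripper's body (75 mm by 188 mm) begins 65 mm behind the grasp point.
Start: joints at [-1.418, 0.259, 1.535, -0, 1.348, -0.203], TCP at [0.192, -0.516, 0.244] pointing down, gripper open.
Joint ranges: [-3.14, 3.14], [-0.91, 2.08], [0.19, 2.58], [-1.22, 4.36], [0.22, 2.71], [-3.12, 3.12]. Speed limits (rad/s): [2.57, 2.57, 3.14, 3.14, 3.14, 3.14].

## Interface

Orientations are given as a unit quaternion [w, x, y, z].
In Python, from rig import get_obs, grab_frame, camera_model, sign_off gives the robot as it stands.
- The arm moves only by the tool play_rows, never from a script. Its argument "commands" is a list of rows, each an object of numbers: "hand": the finger opening in m, from 0 to 0.093; "dx", "dy", "dz": the shift along the tool's x, y, z in m; "wx", "wy", "wz": the turn, a rotation vector about the tool's x, y, z in rad. In form: [{"hand": .., "dx": .., "dy": .., "dz": .., "wx": .., "wy": .., "wz": ..}, ...]. A call has 1 to 5 rows; each row shifts and turns the pose as measured when the row begins, along the tool's axes as they then stand; what a row does not reach is not made up. A row lasts 1/12 s, in which the tool goes at most 41.7 mm and 7.16 degrees, less where a joint would pass 70% of its speed; a pose out of reach is approached as far as the arm can. A call is refused whole if a number of a shift passes 0.0417 or a number of a turn 0.125, either way. A call with a gripper value outside its range is refused whole. The fingers move at their own pace and stop on an object; the grip force is fixed at half the most. Time passes only in rows, so rows that do not move let the fingers close. It gives the time, the measured TCP pose, the force and the opening at its end, in the units of the state.
- get_obs(): the state, without advancing time (a new reading comes with each control period).
- grab_frame(name): name is "scene" or "top"; returns the picture (384x512x3 uint8, red, green, blue); there is no depth.
- camera_model(name): a dict with "vertical_fov" (degrees; the focal length in pixels is half the picture's height over the tangent of half this angle, whatever the lens; pixels are square), "cx", "cy" (the principal point, pixels), "world_from_camera" (4x4, takes a point from camera to world coordinates). Camera axes: x right, y down, z forward; pixel columns grow to the right and rows downward; lengths in m; the calibration is good to about 2 mm. A picture is of the moment at which its call begins. camera_model takes no time and is no camera call.
- sign_off(): hands the job in, once; it reports no verdict.
The state is a dict: "time": time; "qpos": joint angles; "dq": joint speeds; "effort": joint torques, N m; "ee_pos": TCP position; "eef_rot": TCP orientation; "ft_force": force on the tool from outside, world axes, zero at the start; "moment": the same for the moment, N m; "opening": opening from 0.0 (shut) to 1.0 (fully open).
Only numpy, scipy, OpenCV 4.12 (cv2) and the standard library are available. Lean on these libraries where they do the work, as an engineer would, in place of code of your own. Each camera call takes 0.05 s, during which the arm holds its last target. There are 200 camera calls.

## Working session

There is one attempt and no reset: what is moved stays moved. The work goes in short steps, Python scripts to look and compute and a tool call to move; the robot and the scene stay as the last step left them, time stands still between calls to the robot, and variables do not carry over. Pictures are saved under pics/ and viewed, about 8 in all and at most 12, crops included, and the job is handed in when it is done.

Besides the shell and the picture viewer there is one more tool, called after "Call:" by a JSON object that holds its "method" and its "body", one argument or row to a line. play_rows: Moves the arm, as the interface text tells. Its arguments: {"type":"object","properties":{"commands":{"type":"array"}},"required":["commands"]}

```bash
mkdir -p pics; python3 - <<'E'
from rig import *
import cv2,numpy as np
for n in("scene","top"):
    f=grab_frame(n);cv2.imwrite(f"pics/{n}0.png",cv2.resize(f[:,:,::-1],(800,600),interpolation=cv2.INTER_CUBIC));np.save(n+"0.npy",f)
    print(n,camera_model(n))
o=get_obs();print(o)
E
```

```text
scene {'vertical_fov': 45.8616555797922, 'cx': 252.20678418587414, 'cy': 196.31066326596158, 'world_from_camera': array([[ 0.82699312,  0.40579545, -0.3891175 ,  1.08824348],
       [ 0.56211803, -0.58415384,  0.58548066, -0.83279535],
       [ 0.01028091, -0.70291845, -0.71119615,  1.08938415],
       [ 0.        ,  0.        ,  0.        ,  1.        ]])}
top {'vertical_fov': 56.87729679115284, 'cx': 261.63471973021285, 'cy': 188.2763468958694, 'world_from_camera': array([[-0.02650988, -0.9950263 ,  0.09602027,  0.44386044],
       [-0.99956624,  0.0251525 , -0.01531946,  0.01264942],
       [ 0.01282811, -0.09638473, -0.99526148,  1.04336142],
       [ 0.        ,  0.        ,  0.        ,  1.        ]])}
{'time': 0.1, 'qpos': array([-1.41780665e+00,  2.59284539e-01,  1.53588963e+00,  2.29906050e-05,
        1.34800050e+00, -2.02796063e-01]), 'dq': array([ 5.57453995e-04,  2.92772911e-06, -2.15553929e-03,  1.00680836e-03,
       -1.37163294e-03, -8.40764417e-04]), 'effort': array([ 2.80907348e-03, -4.38209832e+01, -2.84641814e+01,  7.19277584e-02,
        3.60896357e-02, -4.91621336e-05]), 'ee_pos': array([ 0.19154731, -0.51512904,  0.24292676]), 'eef_rot': array([-7.90482597e-04,  9.84218890e-01,  1.76953526e-01,  3.09022548e-05]), 'ft_force': array([0.0639228 , 0.75441343, 0.24849676]), 'moment': array([0.0593367 , 0.03970709, 0.02519334]), 'opening': 1.0004810640163084}
```

View pics/scene0.png

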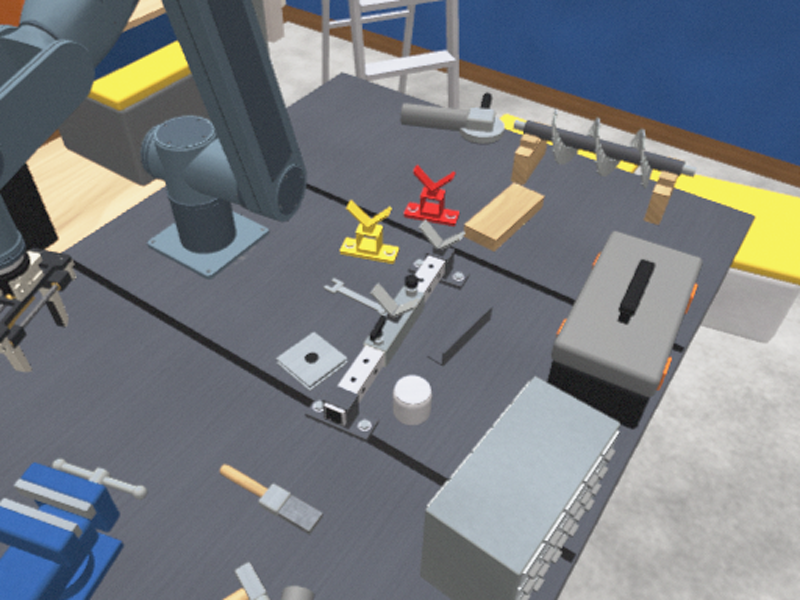

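View pics/top0.png

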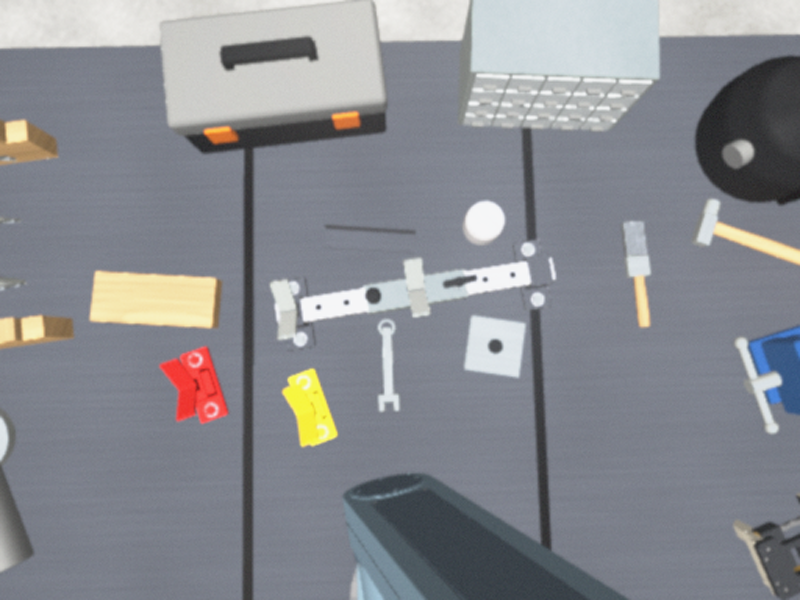

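The top view shows the fixed V at about (285,308), the plunger at (373,295), the sliding V at (417,287) and the clamp bar at (460,281). The plunger side faces the fixed rest, so the sleeve must go towards the clamp side, bed -y.

```bash
cat > h.py <<'E'
from rig import *
import cv2,numpy as np
def ray(n,u,v):
    m=camera_model(n);f=192/np.tan(np.radians(m["vertical_fov"]/2));T=m["world_from_camera"]
    d=T[:3,:3]@np.array([(u-m["cx"])/f,(v-m["cy"])/f,1]);return T[:3,3],d
def plane(n,u,v,z):
    o,d=ray(n,u,v);return o+d*(z-o[2])/d[2]
def proj(n,p):
    m=camera_model(n);f=192/np.tan(np.radians(m["vertical_fov"]/2));T=m["world_from_camera"]
    c=T[:3,:3].T@(np.array(p)-T[:3,3]);return f*c[0]/c[2]+m["cx"],f*c[1]/c[2]+m["cy"]
def two(uv1,uv2):
    (a,d),(b,e)=ray("top",*uv1),ray("scene",*uv2)
    s=np.linalg.lstsq(np.c_[d,-e],b-a,rcond=None)[0];p,q=a+s[0]*d,b+s[1]*e
    return (p+q)/2,np.linalg.norm(p-q)
def blobs(img,x0,x1,y0,y1,thr=60,lo=8):
    g=img[y0:y1,x0:x1].max(2);n,l,s,c=cv2.connectedComponentsWithStats((g<thr).astype(np.uint8))
    for i in range(1,n):
        if s[i,4]>=lo:
            mm=cv2.moments((l==i).astype(np.uint8),True);th=.5*np.arctan2(2*mm['mu11'],mm['mu20']-mm['mu02'])
            print((c[i]+[x0,y0]).round(2),s[i],'ang',round(th,3))
E
python3 - <<'E'
from h import *
t=np.load("top0.npy");s=np.load("scene0.npy")
print("top");blobs(t,170,360,150,225)
print("scene");blobs(s,200,300,150,270)
a=cv2.resize(t[150:225,170:360,::-1],None,fx=4,fy=4,interpolation=cv2.INTER_CUBIC)
b=cv2.resize(s[135:285,195:315,::-1],None,fx=4,fy=4,interpolation=cv2.INTER_CUBIC)
cv2.imwrite("pics/ct.png",a);cv2.imwrite("pics/cs.png",b)
E
```

```text
top
scene
[269.   150.93] [65  0  8  4 15] ang 0.344
[294.86 161.83] [91  9  9  7 29] ang 0.481
[263.02 179.68] [60 26  8  8 50] ang 1.376
[241.41 210.09] [37 52 10 16 69] ang -1.103
[200.73 228.09] [ 0 76  3  5 11] ang -1.503
[212.88 265.57] [  9 111   9   9  56] ang 0.571
```

View pics/ct.png

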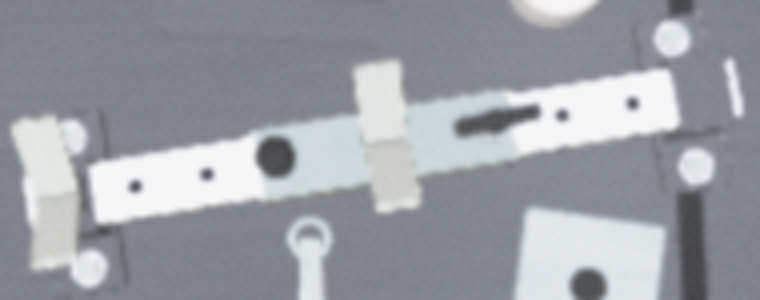

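View pics/cs.png

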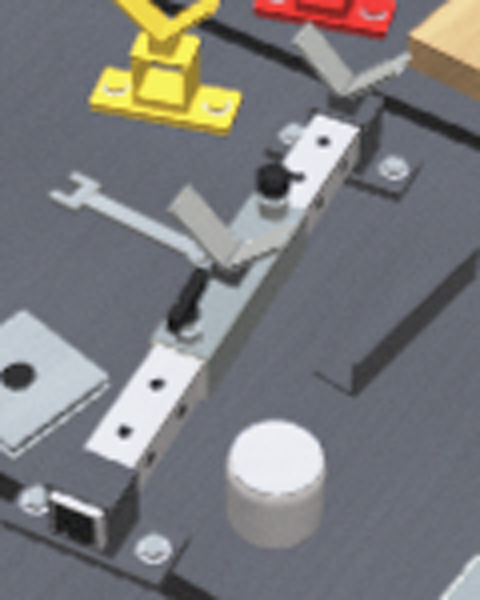

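The crops show the knob at top crop (276,157), the clamp bar centred near (498,120), and free tube holes at (135,186), (207,174), (562,115) and (632,103).

```bash
python3 - <<'E'
from h import *
t=np.load("top0.npy")
blobs(t,170,345,155,215,85,4)
c=lambda x,y:(170+x/4,150+y/4)
H=[plane("top",*c(*p),.065) for p in((135,186),(207,174),(562,115),(632,103))]
print(np.round(H,4))
H=np.array(H);d=H[0]-H[3];d/=np.linalg.norm(d);print("bed dir",d,"mid",H.mean(0), [np.linalg.norm(H[i+1]-H[i]) for i in range(3)])
k=plane("top",*c(276,157),.115);print("knob top",k)
q=plane("top",*c(498,120),.117);print("bar",q)
a,b=plane("top",*c(458,128),.117),plane("top",*c(540,111),.117);print("bar ends",a,b,np.arctan2(*(a-b)[1::-1]),np.arctan2(d[1],d[0]))
print("2view knob",two(c(276,157),(195+273/4,135+178/4)))
print(get_obs()["eef_rot"])
E
```

```text
[239.   188.39] [66 30  7  8 41] ang 1.026
[342.48 206.62] [171  44   4  16  63] ang 1.561
[[ 0.5195  0.158   0.065 ]
 [ 0.5265  0.1082  0.065 ]
 [ 0.5615 -0.1392  0.065 ]
 [ 0.5687 -0.1884  0.065 ]]
bed dir [-0.14056298  0.99007174  0.        ] mid [ 0.54403395 -0.01534491  0.065     ] [np.float64(0.05023679251375084), np.float64(0.24984900575340913), np.float64(0.04974441351519661)]
knob top [0.53235975 0.0579027  0.115     ]
bar [ 0.55294367 -0.08875376  0.117     ]
bar ends [ 0.5483039  -0.06221919  0.117     ] [ 0.55822286 -0.11668253  0.117     ] 1.7509435858102802 1.711826340296074
2view knob (array([0.53461311, 0.05935516, 0.10393892]), np.float64(0.0029977255861552273))
[-7.90482597e-04  9.84218890e-01  1.76953526e-01  3.09022548e-05]
```

```bash
cat > p.py <<'E'
from h import *
from scipy.spatial.transform import Rotation as R
import sys
def plan(xyz,yaw,n):
    "yaw = world angle of tool y (mod pi)"
    o=get_obs();p=o["ee_pos"].copy();q=o["eef_rot"];r=R.from_quat(np.r_[q[1:],q[0]])
    A=r.as_matrix();Y=A[:,1];c=np.arctan2(Y[1],Y[0]);dz=(yaw-c+np.pi/2)%np.pi-np.pi/2
    print("pos",p.round(4),"yawY",round(c,3),"turn",round(dz,3),"tilt",A[:,2].round(3),"q6",o["qpos"][5].round(2),"F",o["ft_force"].round(1),"open",round(o["opening"]*93,1),"t",o["time"])
    for i in range(n):
        s=r.inv().apply((np.array(xyz)-p)/(n-i))
        # turn that also levels the tool
        rt=R.from_matrix(np.array([[np.sin(c+dz),np.cos(c+dz),0],[-np.cos(c+dz),np.sin(c+dz),0],[0,0,-1]]).T@np.eye(3)) if 0 else None
        Yt=np.array([np.cos(c+dz),np.sin(c+dz),0]);Z=np.array([0,0,-1.]);T=R.from_matrix(np.c_[np.cross(Yt,Z),Yt,Z])
        w=(r.inv()*T).as_rotvec()/(n-i)
        print(i,"d",s.round(4),"w",w.round(3))
        p=p+r.apply(s);r=r*R.from_rotvec(w)
if __name__=="__main__":
    a=[float(x) for x in sys.argv[1:]];plan(a[:3],a[3],int(a[4]))
E
sed -i '/rt=R.from_matrix/d' p.py
python3 p.py .554 -.089 .2 .18 15
```

```text
pos [ 0.1915 -0.5151  0.2429] yawY -1.215 turn 1.395 tilt [-0.     0.002 -1.   ] q6 -0.2 F [0.1 0.8 0.2] open 93.0 t 0.1
0 d [ 0.0325 -0.0182  0.0029] w [-0.    -0.    -0.093]
1 d [ 0.0341 -0.0151  0.0029] w [-0.    -0.    -0.093]
2 d [ 0.0354 -0.0119  0.0029] w [-0.    -0.    -0.093]
3 d [ 0.0363 -0.0085  0.0029] w [-0.    -0.    -0.093]
4 d [ 0.0369 -0.0051  0.0029] w [-0.    -0.    -0.093]
5 d [ 0.0373 -0.0017  0.0029] w [-0.    -0.    -0.093]
6 d [0.0373 0.0018 0.0029] w [-0.    -0.    -0.093]
7 d [0.0369 0.0052 0.0029] w [-0.    -0.    -0.093]
8 d [0.0363 0.0086 0.0029] w [-0.    -0.    -0.093]
9 d [0.0353 0.012  0.0029] w [-0.    -0.    -0.093]
10 d [0.0341 0.0152 0.0029] w [-0.    -0.    -0.093]
11 d [0.0325 0.0183 0.0029] w [-0.    -0.    -0.093]
12 d [0.0307 0.0212 0.0029] w [-0.    -0.    -0.093]
13 d [0.0286 0.024  0.0029] w [-0.    -0.    -0.093]
14 d [0.0262 0.0265 0.0029] w [-0.    -0.    -0.093]
```

Call:
{"method": "play_rows", "body": {
  "commands": [
    {"hand":0.093,"dx":0.032,"dy":-0.018,"dz":0,"wx":0,"wy":0,"wz":-0.093},
    {"hand":0.093,"dx":0.034,"dy":-0.015,"dz":0,"wx":0,"wy":0,"wz":-0.093},
    {"hand":0.093,"dx":0.035,"dy":-0.012,"dz":0,"wx":0,"wy":0,"wz":-0.093},
    {"hand":0.093,"dx":0.036,"dy":-0.009,"dz":0,"wx":0,"wy":0,"wz":-0.093},
    {"hand":0.093,"dx":0.037,"dy":-0.005,"dz":0,"wx":0,"wy":0,"wz":-0.093}
  ]
}}

```text
time: 0.52
ee_pos: [0.3091, -0.3737, 0.2395]
eef_rot: [-0.002, 0.916, 0.402, -0.001]
ft_force: [-0.4, -1.3, 0.3]
opening: 1.002
```

```bash
python3 p.py .554 -.089 .2 .18 10
```

```text
pos [ 0.3091 -0.3737  0.2395] yawY -0.744 turn 0.924 tilt [-0.003  0.004 -1.   ] q6 -0.36 F [-0.4 -1.3  0.3] open 93.2 t 0.5167
0 d [ 0.0375 -0.0013  0.004 ] w [-0.    -0.    -0.092]
1 d [0.0375 0.0022 0.004 ] w [-0.    -0.    -0.092]
2 d [0.0371 0.0057 0.004 ] w [-0.    -0.    -0.092]
3 d [0.0364 0.0091 0.0039] w [-0.    -0.    -0.092]
4 d [0.0355 0.0124 0.0039] w [-0.    -0.    -0.092]
5 d [0.0342 0.0156 0.0039] w [-0.    -0.    -0.092]
6 d [0.0326 0.0187 0.0039] w [-0.    -0.    -0.092]
7 d [0.0307 0.0216 0.0039] w [-0.    -0.    -0.092]
8 d [0.0286 0.0244 0.0039] w [-0.    -0.    -0.092]
9 d [0.0262 0.0269 0.0039] w [-0.    -0.    -0.092]
```

Call:
{"method": "play_rows", "body": {
  "commands": [
    {"hand":0.093,"dx":0.0375,"dy":-0.001,"dz":0.002,"wx":0,"wy":0,"wz":-0.092},
    {"hand":0.093,"dx":0.0375,"dy":0.002,"dz":0.002,"wx":0,"wy":0,"wz":-0.092},
    {"hand":0.093,"dx":0.037,"dy":0.006,"dz":0.002,"wx":0,"wy":0,"wz":-0.092},
    {"hand":0.093,"dx":0.036,"dy":0.009,"dz":0.002,"wx":0,"wy":0,"wz":-0.092},
    {"hand":0.093,"dx":0.0355,"dy":0.012,"dz":0.002,"wx":0,"wy":0,"wz":-0.092}
  ]
}}

```text
time: 0.93
ee_pos: [0.4336, -0.2225, 0.2285]
eef_rot: [-0.003, 0.794, 0.608, -0.0]
ft_force: [1.1, -0.8, -0.2]
opening: 1.0
```

```bash
python3 p.py .554 -.089 .18 .18 6
```

```text
pos [ 0.4336 -0.2225  0.2285] yawY -0.263 turn 0.443 tilt [-0.004  0.005 -1.   ] q6 -0.44 F [ 1.1 -0.8 -0.2] open 93.0 t 0.9333
0 d [0.0267 0.0136 0.0081] w [-0.001 -0.001 -0.074]
1 d [0.0256 0.0156 0.0081] w [-0.001 -0.001 -0.074]
2 d [0.0244 0.0174 0.0081] w [-0.001 -0.001 -0.074]
3 d [0.023  0.0192 0.0081] w [-0.001 -0.001 -0.074]
4 d [0.0216 0.0208 0.0081] w [-0.001 -0.001 -0.074]
5 d [0.02   0.0223 0.0081] w [-0.001 -0.001 -0.074]
```

Call:
{"method": "play_rows", "body": {
  "commands": [
    {"hand":0.05,"dx":0.0267,"dy":0.0136,"dz":0.006,"wx":0,"wy":0,"wz":-0.076},
    {"hand":0.05,"dx":0.0256,"dy":0.0156,"dz":0.006,"wx":0,"wy":0,"wz":-0.076},
    {"hand":0.05,"dx":0.0244,"dy":0.0174,"dz":0.006,"wx":0,"wy":0,"wz":-0.076},
    {"hand":0.05,"dx":0.023,"dy":0.0192,"dz":0.006,"wx":0,"wy":0,"wz":-0.076},
    {"hand":0.05,"dx":0.0216,"dy":0.0208,"dz":0.006,"wx":0,"wy":0,"wz":-0.076}
  ]
}}

```text
time: 1.35
ee_pos: [0.5366, -0.1005, 0.1971]
eef_rot: [-0.003, 0.656, 0.755, 0.0]
ft_force: [0.5, -0.6, -0.3]
opening: 0.688
```

```bash
python3 p.py .554 -.089 .15 .18 3
```

```text
pos [ 0.5366 -0.1005  0.1971] yawY 0.141 turn 0.039 tilt [-0.005  0.005 -1.   ] q6 -0.53 F [ 0.5 -0.6 -0.3] open 64.0 t 1.35
0 d [0.0029 0.0063 0.0157] w [-0.001 -0.002 -0.013]
1 d [0.0028 0.0064 0.0157] w [-0.001 -0.002 -0.013]
2 d [0.0028 0.0064 0.0157] w [-0.001 -0.002 -0.013]
```

Call:
{"method": "play_rows", "body": {
  "commands": [
    {"hand":0.045,"dx":0.0029,"dy":0.0065,"dz":0.013,"wx":-0.002,"wy":-0.002,"wz":-0.015},
    {"hand":0.045,"dx":0.0029,"dy":0.0065,"dz":0.013,"wx":-0.002,"wy":-0.002,"wz":-0.015},
    {"hand":0.045,"dx":0.0028,"dy":0.0065,"dz":0.013,"wx":-0.001,"wy":-0.002,"wz":-0.015},
    {"hand":0.045,"dx":0,"dy":0,"dz":0,"wx":0,"wy":0,"wz":0}
  ]
}}

```text
time: 1.68
ee_pos: [0.5575, -0.0809, 0.1539]
eef_rot: [-0.001, 0.633, 0.774, 0.001]
ft_force: [-0.0, 1.1, -0.4]
opening: 0.486
```

```bash
python3 p.py .554 -.089 .114 .18 3; python3 - <<'E'
from h import *
a=grab_frame("scene")[120:270,180:320,::-1];b=grab_frame("top")[120:250,210:380,::-1]
a=cv2.resize(a,(560,600),interpolation=2)
cv2.imwrite("pics/pre.png",a)
E
```

```text
pos [ 0.5575 -0.0809  0.1539] yawY 0.201 turn -0.021 tilt [-0.     0.003 -1.   ] q6 -0.55 F [-0.   1.1 -0.4] open 45.2 t 1.6833
0 d [-0.0025 -0.0017  0.0133] w [ 0.    -0.001  0.007]
1 d [-0.0025 -0.0017  0.0133] w [ 0.    -0.001  0.007]
2 d [-0.0025 -0.0016  0.0133] w [ 0.    -0.001  0.007]
```

View pics/pre.png

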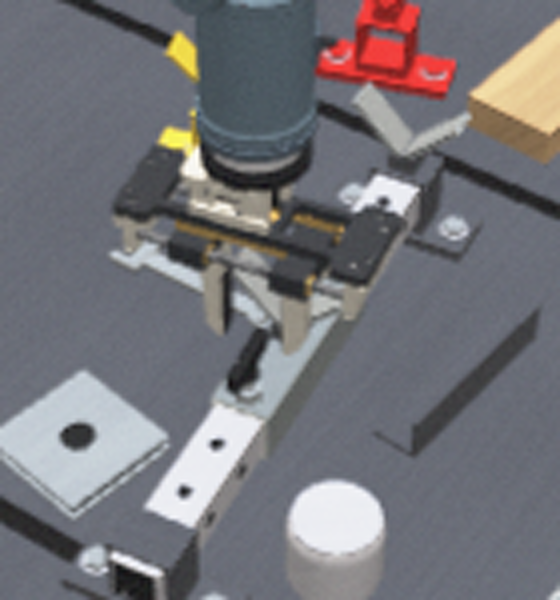

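The fingers straddle the bar, with the bar near (248,360) and the fingers at (215,300) and (293,315). Next I lower and close.

Call:
{"method": "play_rows", "body": {
  "commands": [
    {"hand":0.045,"dx":-0.0025,"dy":-0.0017,"dz":0.013,"wx":0,"wy":-0.001,"wz":0.007},
    {"hand":0.045,"dx":-0.0025,"dy":-0.0017,"dz":0.013,"wx":0,"wy":-0.001,"wz":0.007},
    {"hand":0.045,"dx":-0.002,"dy":-0.001,"dz":0.011,"wx":0,"wy":-0.001,"wz":0.005},
    {"hand":0.045,"dx":0,"dy":0,"dz":0,"wx":0,"wy":0,"wz":0}
  ]
}}

```text
time: 2.12
ee_pos: [0.5558, -0.0928, 0.1227]
eef_rot: [0.004, 0.642, 0.766, 0.001]
ft_force: [0.8, -0.3, -0.2]
opening: 0.485
```

```bash
python3 p.py .554 -.089 .114 .18 1
```

```text
pos [ 0.5558 -0.0928  0.1227] yawY 0.176 turn 0.004 tilt [ 0.008 -0.004 -1.   ] q6 -0.54 F [ 0.8 -0.3 -0.2] open 45.1 t 2.1167
0 d [ 0.0041 -0.0011  0.0087] w [ 0.007  0.006 -0.004]
```

Call:
{"method": "play_rows", "body": {
  "commands": [
    {"hand":0.045,"dx":0.003,"dy":-0.001,"dz":0.008,"wx":0.006,"wy":0.005,"wz":-0.003},
    {"hand":0.045,"dx":0,"dy":0,"dz":0.0,"wx":0,"wy":0,"wz":0},
    {"hand":0.045,"dx":0,"dy":0,"dz":0,"wx":0,"wy":0,"wz":0}
  ]
}}

```text
time: 2.37
ee_pos: [0.5547, -0.0916, 0.1169]
eef_rot: [0.002, 0.642, 0.767, 0.001]
ft_force: [0.2, -0.5, 0.8]
opening: 0.481
```

```bash
python3 p.py .554 -.089 .114 .18 1
```

```text
pos [ 0.5547 -0.0916  0.1169] yawY 0.177 turn 0.003 tilt [ 0.004 -0.001 -1.   ] q6 -0.54 F [ 0.2 -0.5  0.8] open 44.8 t 2.3667
0 d [ 0.0027 -0.0003  0.0029] w [ 0.003  0.002 -0.003]
```

Close on the bar.

Call:
{"method": "play_rows", "body": {
  "commands": [
    {"hand":0,"dx":0.0025,"dy":0,"dz":0.002,"wx":0.003,"wy":0.002,"wz":0},
    {"hand":0,"dx":0,"dy":0,"dz":0,"wx":0,"wy":0,"wz":0},
    {"hand":0,"dx":0,"dy":0,"dz":0,"wx":0,"wy":0,"wz":0},
    {"hand":0,"dx":0,"dy":0,"dz":0,"wx":0,"wy":0,"wz":0},
    {"hand":0,"dx":0,"dy":0,"dz":0,"wx":0,"wy":0,"wz":0}
  ]
}}

```text
time: 2.78
ee_pos: [0.5554, -0.0891, 0.1171]
eef_rot: [0.002, 0.642, 0.767, 0.001]
ft_force: [0.0, 0.3, -0.3]
opening: 0.176
```

Call:
{"method": "play_rows", "body": {
  "commands": [
    {"hand":0,"dx":0,"dy":0,"dz":0,"wx":0,"wy":0,"wz":0},
    {"hand":0,"dx":0,"dy":0,"dz":0,"wx":0,"wy":0,"wz":0}
  ]
}}

```text
time: 2.95
ee_pos: [0.5545, -0.0892, 0.1171]
eef_rot: [0.001, 0.642, 0.767, -0.0]
ft_force: [2.3, 1.0, -0.8]
opening: 0.125
```

```bash
python3 p.py .554 -.089 .114 .18 1
```

```text
pos [ 0.5545 -0.0892  0.1171] yawY 0.178 turn 0.002 tilt [ 0.001 -0.001 -1.   ] q6 -0.53 F [ 2.3  1.  -0.8] open 11.6 t 2.95
0 d [ 0.0003 -0.0004  0.0031] w [ 0.001  0.002 -0.002]
```

Gripped: the opening is 11.6 mm against a 12 mm bar. Next I turn anticlockwise (negative tool z).

Call:
{"method": "play_rows", "body": {
  "commands": [
    {"hand":0,"dx":0,"dy":0,"dz":0,"wx":0,"wy":0,"wz":-0.06},
    {"hand":0,"dx":0,"dy":0,"dz":0,"wx":0,"wy":0,"wz":-0.12},
    {"hand":0,"dx":0,"dy":0,"dz":0,"wx":0,"wy":0,"wz":-0.12},
    {"hand":0,"dx":0,"dy":0,"dz":0,"wx":0,"wy":0,"wz":-0.12},
    {"hand":0,"dx":0,"dy":0,"dz":0,"wx":0,"wy":0,"wz":-0.12}
  ]
}}

```text
time: 3.37
ee_pos: [0.5548, -0.089, 0.1171]
eef_rot: [0.001, 0.406, 0.914, 0.0]
ft_force: [-0.7, -0.7, 0.1]
opening: 0.125
```

```bash
python3 p.py .5545 -.0892 .117 1.6 8
```

```text
pos [ 0.5548 -0.089   0.1171] yawY 0.735 turn 0.865 tilt [ 0.002 -0.001 -1.   ] q6 -1.09 F [-0.7 -0.7  0.1] open 11.6 t 3.3667
0 d [ 0. -0.  0.] w [ 0.     0.    -0.108]
1 d [ 0. -0.  0.] w [ 0.     0.    -0.108]
2 d [ 0. -0.  0.] w [ 0.     0.    -0.108]
3 d [ 0. -0.  0.] w [ 0.     0.    -0.108]
4 d [ 0. -0.  0.] w [ 0.     0.    -0.108]
5 d [ 0. -0.  0.] w [ 0.     0.    -0.108]
6 d [ 0. -0.  0.] w [ 0.     0.    -0.108]
7 d [ 0. -0.  0.] w [ 0.     0.    -0.108]
```

Call:
{"method": "play_rows", "body": {
  "commands": [
    {"hand":0,"dx":0,"dy":0,"dz":0,"wx":0,"wy":0,"wz":-0.12},
    {"hand":0,"dx":0,"dy":0,"dz":0,"wx":0,"wy":0,"wz":-0.12},
    {"hand":0,"dx":0,"dy":0,"dz":0,"wx":0,"wy":0,"wz":-0.12},
    {"hand":0,"dx":0,"dy":0,"dz":0,"wx":0,"wy":0,"wz":-0.12},
    {"hand":0,"dx":0,"dy":0,"dz":0,"wx":0,"wy":0,"wz":-0.12}
  ]
}}

```text
time: 3.78
ee_pos: [0.555, -0.0886, 0.1171]
eef_rot: [0.001, 0.105, 0.994, 0.001]
ft_force: [-0.9, -0.3, 1.1]
opening: 0.127
```

Call:
{"method": "play_rows", "body": {
  "commands": [
    {"hand":0,"dx":0,"dy":0,"dz":0,"wx":0,"wy":0,"wz":-0.12},
    {"hand":0,"dx":0,"dy":0,"dz":0,"wx":0,"wy":0,"wz":-0.12},
    {"hand":0,"dx":0,"dy":0,"dz":0,"wx":0,"wy":0,"wz":0},
    {"hand":0,"dx":0,"dy":0,"dz":0,"wx":0,"wy":0,"wz":0}
  ]
}}

```text
time: 4.12
ee_pos: [0.5551, -0.0884, 0.1171]
eef_rot: [0.001, -0.02, 1.0, 0.001]
ft_force: [-0.6, 0.1, 0.4]
opening: 0.126
```

```bash
python3 p.py .5335 .0585 .11 1.6 1;
```

```text
pos [ 0.5551 -0.0884  0.1171] yawY 1.612 turn -0.012 tilt [ 0.003  0.001 -1.   ] q6 -1.97 F [-0.6  0.1  0.4] open 11.7 t 4.1167
0 d [0.0156 0.1477 0.0072] w [0.001 0.003 0.012]
```

Call:
{"method": "play_rows", "body": {
  "commands": [
    {"hand":0.05,"dx":0,"dy":0,"dz":0,"wx":0,"wy":0,"wz":0},
    {"hand":0.05,"dx":0,"dy":0,"dz":0,"wx":0,"wy":0,"wz":0},
    {"hand":0.05,"dx":0,"dy":0,"dz":0,"wx":0,"wy":0,"wz":0},
    {"hand":0.05,"dx":0,"dy":0,"dz":-0.02,"wx":0,"wy":0,"wz":0},
    {"hand":0.05,"dx":0,"dy":0,"dz":-0.035,"wx":0,"wy":0,"wz":-0.03}
  ]
}}

```text
time: 4.53
ee_pos: [0.5511, -0.0869, 0.1662]
eef_rot: [-0.005, -0.029, 1.0, 0.003]
ft_force: [-0.4, 0.2, 0.4]
opening: 0.435
```

```bash
python3 p.py .5335 .0585 .19 1.712 5;
```

```text
pos [ 0.5511 -0.0869  0.1662] yawY 1.63 turn 0.082 tilt [-0.01   0.007 -1.   ] q6 -1.99 F [-0.4  0.2  0.4] open 40.5 t 4.5333
0 d [ 0.0019  0.0293 -0.0045] w [ 0.001 -0.002 -0.016]
1 d [ 0.0014  0.0293 -0.0046] w [ 0.001 -0.002 -0.016]
2 d [ 0.0009  0.0293 -0.0046] w [ 0.001 -0.002 -0.016]
3 d [ 0.0004  0.0293 -0.0047] w [ 0.001 -0.002 -0.016]
4 d [-0.0001  0.0293 -0.0047] w [ 0.001 -0.002 -0.016]
```

Call:
{"method": "play_rows", "body": {
  "commands": [
    {"hand":0.05,"dx":0,"dy":0,"dz":-0.025,"wx":0,"wy":0,"wz":0},
    {"hand":0.05,"dx":0.002,"dy":0.035,"dz":0,"wx":0.001,"wy":-0.002,"wz":-0.02},
    {"hand":0.05,"dx":0.001,"dy":0.035,"dz":0,"wx":0.001,"wy":-0.002,"wz":-0.02},
    {"hand":0.05,"dx":0.001,"dy":0.035,"dz":0,"wx":0.001,"wy":-0.002,"wz":-0.02},
    {"hand":0.05,"dx":0,"dy":0.025,"dz":0,"wx":0.001,"wy":-0.002,"wz":-0.02}
  ]
}}

```text
time: 4.95
ee_pos: [0.5421, 0.0389, 0.2008]
eef_rot: [0.007, -0.063, 0.998, -0.002]
ft_force: [-0.2, 0.4, -0.2]
opening: 0.537
```

```bash
python3 p.py .5335 .0585 .14 1.712 3; python3 - <<'E'
from h import *
t=grab_frame("top");s=grab_frame("scene");np.save("top1.npy",t)
a=cv2.resize(t[130:250,190:350,::-1],(560,420),interpolation=2);b=cv2.resize(s[150:250,200:310,::-1],(240,420),interpolation=2)
cv2.imwrite("pics/cl.png",np.hstack([a,b]))
E
```

```text
pos [0.5421 0.0389 0.2008] yawY 1.696 turn 0.016 tilt [ 0.015 -0.002 -1.   ] q6 -1.83 F [-0.2  0.4 -0.2] open 49.9 t 4.95
0 d [0.0023 0.0069 0.0202] w [-0.001  0.005 -0.005]
1 d [0.0022 0.0069 0.0202] w [-0.001  0.005 -0.005]
2 d [0.0021 0.0069 0.0203] w [-0.001  0.005 -0.005]
```

View pics/cl.png

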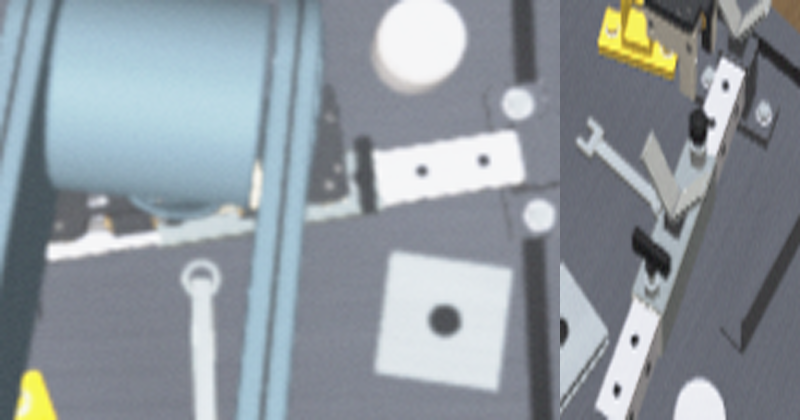

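The clamp bar now lies across the tube at (365,173) in the crop, so it is loose. Moving down to the plunger knob.

Call:
{"method": "play_rows", "body": {
  "commands": [
    {"hand":0.05,"dx":0.0023,"dy":0.006,"dz":0.015,"wx":-0.001,"wy":0.005,"wz":-0.005},
    {"hand":0.05,"dx":0.0022,"dy":0.006,"dz":0.015,"wx":-0.001,"wy":0.005,"wz":-0.005},
    {"hand":0.05,"dx":0.002,"dy":0.005,"dz":0.015,"wx":-0.001,"wy":0.005,"wz":-0.005},
    {"hand":0.05,"dx":0,"dy":0,"dz":0,"wx":0,"wy":0,"wz":0},
    {"hand":0.05,"dx":0,"dy":0,"dz":0,"wx":0,"wy":0,"wz":0}
  ]
}}

```text
time: 5.47
ee_pos: [0.5352, 0.0556, 0.1558]
eef_rot: [0.002, -0.071, 0.997, -0.002]
ft_force: [-0.1, -0.2, -0.0]
opening: 0.539
```

```bash
python3 p.py .5335 .0585 .14 1.712 1
```

```text
pos [0.5352 0.0556 0.1558] yawY 1.713 turn -0.001 tilt [ 0.004 -0.003 -1.   ] q6 -1.81 F [-0.1 -0.2 -0. ] open 50.1 t 5.4667
0 d [0.0013 0.0032 0.0158] w [-0.004  0.003  0.001]
```

Call:
{"method": "play_rows", "body": {
  "commands": [
    {"hand":0.05,"dx":0.001,"dy":0.003,"dz":0.014,"wx":-0.004,"wy":0.003,"wz":0},
    {"hand":0.05,"dx":0,"dy":0,"dz":0.014,"wx":0,"wy":0,"wz":0},
    {"hand":0.05,"dx":0,"dy":0,"dz":0.012,"wx":0,"wy":0,"wz":0},
    {"hand":0.05,"dx":0,"dy":0,"dz":0,"wx":0,"wy":0,"wz":0},
    {"hand":0.05,"dx":0,"dy":0,"dz":0,"wx":0,"wy":0,"wz":0}
  ]
}}

```text
time: 5.88
ee_pos: [0.5381, 0.0542, 0.1189]
eef_rot: [0.004, -0.068, 0.998, -0.001]
ft_force: [0.5, -0.5, 0.6]
opening: 0.539
```

```bash
python3 p.py .5335 .0585 .111 1.712 1; python3 - <<'E'
from h import *
s=grab_frame("scene")
cv2.imwrite("pics/pl.png",cv2.resize(s[120:240,210:310,::-1],(500,600),interpolation=2))
E
```

```text
pos [0.5381 0.0542 0.1189] yawY 1.706 turn 0.006 tilt [ 0.007 -0.001 -1.   ] q6 -1.81 F [ 0.5 -0.5  0.6] open 50.1 t 5.8833
0 d [0.0041 0.0049 0.0079] w [-0.002  0.007 -0.006]
```

View pics/pl.png

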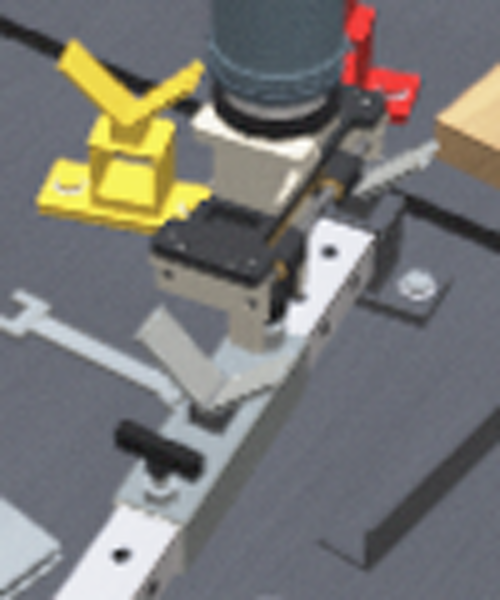

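The fingers are around the knob (knob hidden behind the near finger at (262,325)) and the V head is clear. Correcting by a few mm and closing.

Call:
{"method": "play_rows", "body": {
  "commands": [
    {"hand":0.05,"dx":0.004,"dy":0.005,"dz":0.006,"wx":-0.002,"wy":0.007,"wz":-0.006},
    {"hand":0.05,"dx":0,"dy":0,"dz":0,"wx":0,"wy":0,"wz":0},
    {"hand":0.05,"dx":0,"dy":0,"dz":0,"wx":0,"wy":0,"wz":0}
  ]
}}

```text
time: 6.18
ee_pos: [0.5349, 0.058, 0.1151]
eef_rot: [0.002, -0.07, 0.998, -0.001]
ft_force: [0.1, -0.3, 0.8]
opening: 0.536
```

```bash
python3 p.py .5335 .0585 .112 1.712 1
```

```text
pos [0.5349 0.058  0.1151] yawY 1.711 turn 0.001 tilt [ 0.004 -0.001 -1.   ] q6 -1.81 F [ 0.1 -0.3  0.8] open 49.9 t 6.1833
0 d [0.0013 0.0007 0.0031] w [-0.001  0.004 -0.001]
```

Call:
{"method": "play_rows", "body": {
  "commands": [
    {"hand":0.01,"dx":0.0015,"dy":0.001,"dz":0.003,"wx":-0.001,"wy":0.004,"wz":0},
    {"hand":0.01,"dx":0,"dy":0,"dz":0,"wx":0,"wy":0,"wz":0},
    {"hand":0.01,"dx":0,"dy":0,"dz":0,"wx":0,"wy":0,"wz":0},
    {"hand":0.01,"dx":0,"dy":0,"dz":0,"wx":0,"wy":0,"wz":0},
    {"hand":0.01,"dx":0,"dy":0,"dz":0,"wx":0,"wy":0,"wz":0}
  ]
}}

```text
time: 6.6
ee_pos: [0.5335, 0.0593, 0.1129]
eef_rot: [0.0, -0.071, 0.998, -0.0]
ft_force: [-0.4, -1.4, -1.2]
opening: 0.304
```

```bash
python3 p.py .5335 .0585 .112 1.712 1
```

```text
pos [0.5335 0.0593 0.1129] yawY 1.712 turn -0.0 tilt [ 0.001 -0.    -1.   ] q6 -1.81 F [-0.4 -1.4 -1.2] open 28.3 t 6.6
0 d [ 0.0001 -0.0008  0.0009] w [-0.     0.001  0.   ]
```

Gripped at 28.3 mm opening, home reference TCP z 0.1129. Pulling up.

Call:
{"method": "play_rows", "body": {
  "commands": [
    {"hand":0.01,"dx":0,"dy":0,"dz":0,"wx":0,"wy":0,"wz":0},
    {"hand":0.01,"dx":0,"dy":0,"dz":-0.006,"wx":0,"wy":0,"wz":0},
    {"hand":0.01,"dx":0,"dy":0,"dz":-0.006,"wx":0,"wy":0,"wz":0},
    {"hand":0.01,"dx":0,"dy":0,"dz":0,"wx":0,"wy":0,"wz":0}
  ]
}}

```text
time: 6.93
ee_pos: [0.5334, 0.0593, 0.1239]
eef_rot: [-0.0, -0.071, 0.998, -0.0]
ft_force: [2.8, 0.7, -8.2]
opening: 0.303
```

```bash
python3 p.py .5335 .0593 .1254 1.712 1
```

```text
pos [0.5334 0.0593 0.1239] yawY 1.712 turn 0.0 tilt [-0. -0. -1.] q6 -1.81 F [ 2.8  0.7 -8.2] open 28.2 t 6.9333
0 d [-0.0001  0.     -0.0015] w [-0. -0. -0.]
```

Call:
{"method": "play_rows", "body": {
  "commands": [
    {"hand":0.01,"dx":0,"dy":0,"dz":-0.002,"wx":0,"wy":0,"wz":0},
    {"hand":0.01,"dx":0,"dy":0,"dz":0,"wx":0,"wy":0,"wz":0},
    {"hand":0.01,"dx":0,"dy":0,"dz":0,"wx":0,"wy":0,"wz":0}
  ]
}}

```text
time: 7.18
ee_pos: [0.5334, 0.0592, 0.1252]
eef_rot: [-0.0, -0.07, 0.998, 0.0]
ft_force: [3.4, -0.4, -9.6]
opening: 0.304
```

```bash
python3 p.py .5335 .0593 .1254 1.712 1
```

```text
pos [0.5334 0.0592 0.1252] yawY 1.712 turn 0.0 tilt [-0.001 -0.    -1.   ] q6 -1.81 F [ 3.4 -0.4 -9.6] open 28.3 t 7.1833
0 d [-0.0001  0.     -0.0002] w [ 0.    -0.001 -0.   ]
```

Spring force 9.6 N at 12.3 mm matches, so the pin is clear with no slip. Sliding towards bed -y.

Call:
{"method": "play_rows", "body": {
  "commands": [
    {"hand":0.01,"dx":0,"dy":-0.006,"dz":0,"wx":0,"wy":0,"wz":0},
    {"hand":0.01,"dx":0,"dy":-0.012,"dz":0,"wx":0,"wy":0,"wz":0},
    {"hand":0.01,"dx":0,"dy":-0.012,"dz":0,"wx":0,"wy":0,"wz":0},
    {"hand":0.01,"dx":0,"dy":-0.008,"dz":0,"wx":0,"wy":0,"wz":0},
    {"hand":0.01,"dx":0,"dy":0,"dz":0,"wx":0,"wy":0,"wz":0}
  ]
}}

```text
time: 7.6
ee_pos: [0.5383, 0.025, 0.1238]
eef_rot: [-0.001, -0.071, 0.997, 0.004]
ft_force: [3.8, -1.8, -9.2]
opening: 0.305
```

```bash
python3 p.py .5404 .0097 .1252 1.712 1
```

```text
pos [0.5383 0.025  0.1238] yawY 1.713 turn -0.001 tilt [-0.002  0.008 -1.   ] q6 -1.88 F [ 3.8 -1.8 -9.2] open 28.3 t 7.6
0 d [ 0.0001 -0.0154 -0.0015] w [ 0.008 -0.001  0.001]
```

Call:
{"method": "play_rows", "body": {
  "commands": [
    {"hand":0.01,"dx":0,"dy":-0.007,"dz":-0.0015,"wx":0.006,"wy":-0.001,"wz":0},
    {"hand":0.01,"dx":0,"dy":-0.007,"dz":0,"wx":0.002,"wy":0,"wz":0},
    {"hand":0.01,"dx":0,"dy":0,"dz":0,"wx":0,"wy":0,"wz":0},
    {"hand":0.01,"dx":0,"dy":0,"dz":0,"wx":0,"wy":0,"wz":0}
  ]
}}

```text
time: 7.93
ee_pos: [0.5401, 0.0117, 0.1246]
eef_rot: [-0.0, -0.07, 0.998, 0.001]
ft_force: [3.6, 2.7, -8.7]
opening: 0.305
```

```bash
python3 p.py .5404 .0097 .1252 1.712 1
```

```text
pos [0.5401 0.0117 0.1246] yawY 1.711 turn 0.001 tilt [-0.001  0.002 -1.   ] q6 -1.9 F [ 3.6  2.7 -8.7] open 28.4 t 7.9333
0 d [ 0.     -0.002  -0.0006] w [ 0.002 -0.    -0.001]
```

Call:
{"method": "play_rows", "body": {
  "commands": [
    {"hand":0.01,"dx":0,"dy":-0.0025,"dz":0,"wx":0.002,"wy":0,"wz":0},
    {"hand":0.01,"dx":0,"dy":0,"dz":0,"wx":0,"wy":0,"wz":0},
    {"hand":0.01,"dx":0,"dy":0,"dz":0,"wx":0,"wy":0,"wz":0}
  ]
}}

```text
time: 8.18
ee_pos: [0.5404, 0.0096, 0.1245]
eef_rot: [-0.0, -0.07, 0.998, -0.0]
ft_force: [2.3, 1.0, -8.2]
opening: 0.302
```

```bash
python3 p.py .5404 .0097 .1129 1.712 1
```

```text
pos [0.5404 0.0096 0.1245] yawY 1.712 turn 0.0 tilt [-0. -0. -1.] q6 -1.9 F [ 2.3  1.  -8.2] open 28.1 t 8.1833
0 d [0.     0.0001 0.0116] w [-0. -0. -0.]
```

On target within 0.1 mm. Letting the pin down.

Call:
{"method": "play_rows", "body": {
  "commands": [
    {"hand":0.01,"dx":0,"dy":0,"dz":0.003,"wx":0,"wy":0,"wz":0},
    {"hand":0.01,"dx":0,"dy":0,"dz":0.003,"wx":0,"wy":0,"wz":0},
    {"hand":0.01,"dx":0,"dy":0,"dz":0,"wx":0,"wy":0,"wz":0}
  ]
}}

```text
time: 8.43
ee_pos: [0.5404, 0.0097, 0.1184]
eef_rot: [0.0, -0.071, 0.998, -0.0]
ft_force: [2.5, 0.5, -6.8]
opening: 0.306
```

```bash
python3 p.py .5404 .0097 .1129 1.712 1
```

```text
pos [0.5404 0.0097 0.1184] yawY 1.712 turn -0.0 tilt [ 0.    -0.001 -1.   ] q6 -1.9 F [ 2.5  0.5 -6.8] open 28.5 t 8.4333
0 d [ 0.0001 -0.      0.0055] w [-0.001  0.     0.   ]
```

The spring is still pulling down (6.8 N) at 5.5 mm, so the pin is in the hole. Continuing to home.

Call:
{"method": "play_rows", "body": {
  "commands": [
    {"hand":0.01,"dx":0,"dy":0,"dz":0.003,"wx":0,"wy":0,"wz":0},
    {"hand":0.01,"dx":0,"dy":0,"dz":0.003,"wx":0,"wy":0,"wz":0},
    {"hand":0.01,"dx":0,"dy":0,"dz":0.0005,"wx":0,"wy":0,"wz":0},
    {"hand":0.01,"dx":0,"dy":0,"dz":0,"wx":0,"wy":0,"wz":0}
  ]
}}

```text
time: 8.77
ee_pos: [0.5405, 0.0097, 0.113]
eef_rot: [0.0, -0.071, 0.997, -0.001]
ft_force: [1.4, 0.7, -7.2]
opening: 0.306
```

```bash
python3 p.py .5404 .0097 .1129 1.712 1
```

```text
pos [0.5405 0.0097 0.113 ] yawY 1.713 turn -0.001 tilt [ 0.001 -0.001 -1.   ] q6 -1.9 F [ 1.4  0.7 -7.2] open 28.4 t 8.7667
0 d [ 0.0001 -0.      0.0001] w [-0.001  0.001  0.001]
```

The force is still -7.2 N, so it is not on the stop yet. Pressing down until the force reverses.

Call:
{"method": "play_rows", "body": {
  "commands": [
    {"hand":0.01,"dx":0,"dy":0,"dz":0.0015,"wx":0,"wy":0,"wz":0},
    {"hand":0.01,"dx":0,"dy":0,"dz":0.0005,"wx":0,"wy":0,"wz":0},
    {"hand":0.01,"dx":0,"dy":0,"dz":0,"wx":0,"wy":0,"wz":0}
  ]
}}

```text
time: 9.02
ee_pos: [0.5405, 0.0097, 0.113]
eef_rot: [0.001, -0.071, 0.997, -0.001]
ft_force: [1.0, 0.1, -6.4]
opening: 0.305
```

```bash
python3 p.py .5404 .0097 .1129 1.712 1
```

```text
pos [0.5405 0.0097 0.113 ] yawY 1.713 turn -0.001 tilt [ 0.002 -0.002 -1.   ] q6 -1.9 F [ 1.   0.1 -6.4] open 28.4 t 9.0167
0 d [ 0.0001 -0.      0.0001] w [-0.002  0.002  0.001]
```

Call:
{"method": "play_rows", "body": {
  "commands": [
    {"hand":0.01,"dx":0,"dy":0,"dz":0.003,"wx":0,"wy":0,"wz":0},
    {"hand":0.01,"dx":0,"dy":0,"dz":0.003,"wx":0,"wy":0,"wz":0}
  ]
}}

```text
time: 9.18
ee_pos: [0.5409, 0.0096, 0.1126]
eef_rot: [0.002, -0.071, 0.997, -0.002]
ft_force: [-12.3, 1.9, 30.4]
opening: 0.308
```

```bash
python3 p.py .5404 .0097 .1129 1.712 1; python3 - <<'E'
from h import *
s=grab_frame("scene")
cv2.imwrite("pics/dn.png",cv2.resize(s[120:250,200:310,::-1],(508,600),interpolation=2))
E
```

```text
pos [0.5409 0.0096 0.1126] yawY 1.713 turn -0.001 tilt [ 0.005 -0.003 -1.   ] q6 -1.9 F [-12.3   1.9  30.4] open 28.7 t 9.1833
0 d [ 0.0005  0.0002 -0.0003] w [-0.003  0.004  0.001]
```

View pics/dn.png

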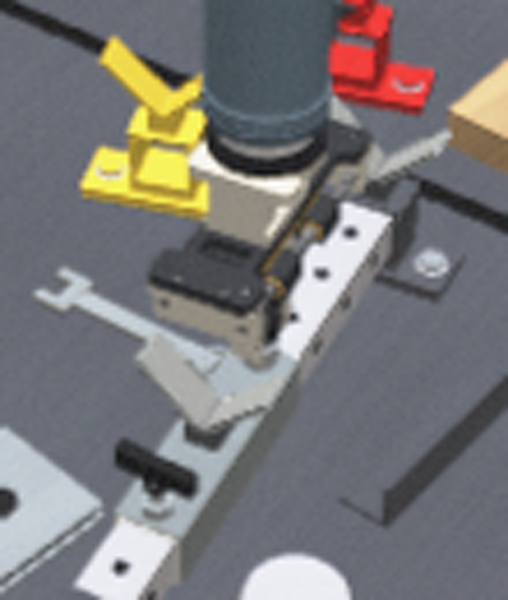

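The stop is hard at z 0.1126–0.1130 with +30 N, the same height as at the start, so the pin is home. The picture shows a newly exposed hole behind the sleeve at (290,318). Easing the press.

Call:
{"method": "play_rows", "body": {
  "commands": [
    {"hand":0.01,"dx":0,"dy":0,"dz":0,"wx":0,"wy":0,"wz":0},
    {"hand":0.01,"dx":0,"dy":0,"dz":0,"wx":0,"wy":0,"wz":0},
    {"hand":0.01,"dx":0,"dy":0,"dz":0.0005,"wx":0,"wy":0,"wz":0},
    {"hand":0.01,"dx":0,"dy":0,"dz":0.0005,"wx":0,"wy":0,"wz":0}
  ]
}}

```text
time: 9.57
ee_pos: [0.5406, 0.0095, 0.1128]
eef_rot: [0.003, -0.071, 0.997, -0.002]
ft_force: [-2.3, 1.6, 9.5]
opening: 0.304
```

```bash
python3 p.py .5404 .0097 .1129 1.712 1; python3 - <<'E'
from h import *
s=grab_frame("top");o=get_obs();print(o["ft_force"],o["dq"].round(4))
cv2.imwrite("pics/fin.png",cv2.resize(s[90:290,50:450,::-1],(800,400),interpolation=2))
E
```

```text
pos [0.5406 0.0095 0.1128] yawY 1.713 turn -0.001 tilt [ 0.006 -0.003 -1.   ] q6 -1.9 F [-2.3  1.6  9.5] open 28.2 t 9.5667
0 d [ 0.0002  0.0002 -0.0001] w [-0.004  0.005  0.001]
[-1.57525711  0.6805216   3.65560743] [ 0.0011 -0.0007 -0.0008 -0.0004  0.0003  0.0006]
```

View pics/fin.png

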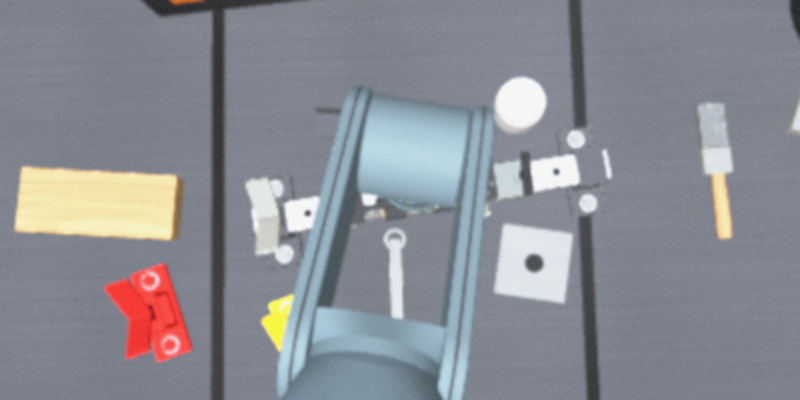

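The sleeve is one hole nearer the plain foot: only one free hole is left, at (557,172), and the clamp bar is crosswise at (525,172). All bystanders in view are in place, and the press is light.

```bash
python3 -c "
from rig import *
print(sign_off())"
```

```text
the job is handed in; nothing more can be done
None
```

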